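# Open the push-and-turn cap of the degreaser bottle

### The arm

A 6-joint arm with a two-finger parallel gripper is mounted at the origin on the work surface. World frame = base frame: x ahead of the robot, y to its left, z up, the work surface at z = 0. Lengths are in m, angles in degrees, forces in N, time in s.
With the tool pointing down it reaches from about 0.35 to 0.875 m from the base axis. Payload 4.2 kg.
Tool frame: the origin (TCP) lies midway between the tips of the shut fingers; the grasp point (between the pads) lies 19 mm behind it; y points along the fingers, z is the direction in which the jaws open and shut, and the axes are right-handed (so a half turn about y gives the same grasp; the last joint's range is limited). The gripper opens to 87 mm and grips with 3 to 60 N. Pads are 19 mm wide; open, the fingers measure 117 mm over their backs; the gripper's body (75 mm by 190 mm) begins 51 mm behind the grasp point.
Start: joints at [85.806, 22.042, 0.453, 0, -68.411, -14.817], TCP at [0.204, 0.591, 0.223] pointing down, gripper open.
Joint ranges: [-179.83, 179.83], [-69.29, 118.12], [-61.27, 80.66], [-181.25, 117.63], [-171.15, -9.14], [-177.46, 177.46]. Speed limits (degrees/s): [159.86, 159.86, 180, 180, 180, 180].

### API

Orientations are given as [roll, pitch, yaw] about the fixed x, y, z axes, in that order (R = Rz(yaw) Ry(pitch) Rx(roll)).
In Python, from workcell import env gives the robot as it stands. The module is installed in compiled form; this text tells all that it offers. Calls block until the motion is done:
- env.goto(position, orientation): joint-space move of the TCP to a pose.
- env.move_straight(position, rotation=None, rate=0.15, force_limit=None): straight line of the TCP; rotation=None keeps the orientation; rate is the mean speed in m/s. With force_limit (N) it stops when the force on the tool has changed by that much, and returns True; else False.
- env.set_joints(angles): joint-space move.
- env.gripper_to(opening, grasp_force=None): opening from 0.0 (shut) to 1.0 (fully open); grasp_force is the grip in N (None keeps the last); returns when the fingers have stopped.
- env.dwell(seconds).
- env.inverse_kinematics(position, orientation): joint angles nearest the present ones, or None.
- env.read_state(): the state.
- env.grab_frame(name): name is "scene" or "top"; returns a dict with "image" (400x640x3 uint8, blue, green, red), "fx", "fy", "cx", "cy" (pixels), "D" ([k1, k2, p1, p2, k3] as OpenCV has them; the pictures are not rectified), "position" and "orientation" of the camera in the world. Camera axes: x right, y up, looking along -z (the intrinsics and any distortion apply to the point x, -y, -z); pixel columns grow to the right and rows downward; lengths in m; the calibration is good to about 2 mm. A picture is of the moment at which its call begins. There is no depth.
A pose or a line that the arm cannot do raises env.Unreachable and nothing moves.
- env.close_job(): hands the job in, once; it reports no verdict.
Trained networks look in a picture, given as the dict that the camera call returned (one of the last four; its "shot" number tells which), for a name from the list of things; names that differ only in an ending like _2 or _b are one class to them, and where a whole thing is asked for, a point or a joint stands for the part that bears it (a point fixed in the world has none). Each returns a list of dicts, best first, with "score" (0 to 1); they miss things now and then, are a little off and sometimes report something else, mostly with a low value. They report only what shows in the picture. A call takes as long as a camera call. They do not tell look-alikes from the thing itself.
- env.search_frame(picture, thing): "xyz" ([x, y, z] in m, in world coordinates, good to about 4 mm: the middle of the surface that is visible of it).
- env.trace(picture, thing): "mask" (400x640 bool, what is visible of it).
The state is a dict: "clock": time; "joint_positions": joint angles; "qvel": joint speeds; "joint_torque": joint torques, N m; "position": TCP position; "tool_rot": TCP orientation; "force": force on the tool from outside, world axes, zero at the start; "wrist_torque": the same for the moment, N m; "opening": opening from 0.0 (shut) to 1.0 (fully open).
Only numpy, scipy, OpenCV 4.12 (cv2) and the standard library are available. Lean on these libraries where they do the work, as an engineer would, in place of code of your own. Each camera call takes 0.05 s, during which the arm holds its last target. There are 200 camera calls.

### The job

Open the child-resistant cap of the blue degreaser bottle on the workshop bench: press the cap down hard, keep it pressed while you turn it anticlockwise (seen from above) from the red dot to the green dot, then let go so that it springs up open. Leave the cap of the yellow bottle shut.

Things in the scene. Friction and masses are not known exactly. Their poses are not given: they have to be found in the camera images.
- degreaser_cap (a point): Centre (on the axis, half-way up) of the round ribbed orange cap on the BLUE bottle: cap 50 mm diameter, 36 mm high; shut, this point is 184 mm above the bench and the bottle's 92 mm square flat shoulder is 30 mm below it. Bottle fixed in a holder. Sprung cap: 8 N starts it down, 12 N holds it at its stop 8 mm down; 15-20 N is sure. Grip from above, any yaw, 40 N or so. x axis: white pointer on the top, z up.
- degreaser_turn (a joint): Turn of the blue bottle's cap, rad: 0 shut (pointer at red dot), growing anticlockwise seen from above; 1.2 is the green dot, hard stop 1.4. Friction 0.1 N m. It turns more than a few degrees only while pressed more than 5 mm down. Let go beyond about 1.0, it springs up to 8 mm above its shut height and stays: open.
- descaler_cap (a point): The same point on the like orange cap of the YELLOW bottle, which is the same in all but body colour and stands at least 250 mm to one side; to be left shut. Nothing else as high as the caps stands within 120 mm of either.
- descaler_turn (a joint): Turn of the yellow bottle's cap in rad, 0 shut; to be left alone.
There are look-alikes about, which are no part of the job. Leave any pink or purple look-alike of the part that bears degreaser_cap alone.

How it is judged (in metres and radians):
On the way:
1. the blue bottle's cap is pressed down by at least 4 mm (height (world z) of degreaser_cap below 0.18 m), for 0.1 s.
At the end, for the whole second after the job is handed in: The blue bottle's cap is turned anticlockwise by more than 0.85 rad (about 50 degrees), has sprung up by more than 4 mm above its shut height and is at rest; the yellow bottle's cap is still shut (turned by less than 0.15 rad and not risen) (value of joint degreaser_turn above 0.85 rad and height (world z) of degreaser_cap above 0.188 m and velocity of joint degreaser_turn between -0.1 and 0.1 rad/s and value of joint descaler_turn below 0.15 rad and height (world z) of descaler_cap below 0.186 m); the robot touches nothing.
It fails at once if the yellow bottle's cap is turned (value of joint descaler_turn above 0.15 rad).
It also fails if it takes over 32 s, if anything falls off the work surface, if the arm or the gripper's body presses on something with over 40 N, if the wrist force passes 120 N, or if a joint passes its speed limit or range.

## Working session

There is one attempt and no reset: what is moved stays moved. The work goes in short steps, each a Python script; the robot and the scene stay as the last script left them, time stands still between calls to the robot, and variables do not carry over. Pictures are saved under pics/ and viewed, about 8 in all and at most 12, crops included, and the job is handed in when it is done.

```bash
mkdir -p pics; python3 - <<'E'
from workcell import env
import cv2,numpy as np
for n in("scene","top"):
    p=env.grab_frame(n); cv2.imwrite(f"pics/{n}1.png",p["image"])
    print(n,p["fx"],p["cx"],p["cy"],p["D"],p["position"],p["orientation"])
    for t in("degreaser_cap","descaler_cap"):
        for r in env.search_frame(p,t): print(t,r["score"],np.round(r["xyz"],3))
s=env.read_state();print(s["clock"],s["tool_rot"],s["force"])
E
```

```text
scene 382.0983713189211 312.3432734788794 191.80415938338118 [0.01052373 0.         0.         0.         0.        ] [0.69713724 0.34228022 0.87089512] [ 30.4713618    0.2067565  144.46087693]
degreaser_cap 0.9 [ 0.29  -0.238  0.206]
degreaser_cap 0.8 [ 0.465 -0.224  0.209]
degreaser_cap 0.65 [ 0.61  -0.114  0.204]
descaler_cap 0.71 [0.553 0.162 0.201]
top 362.5058902141776 321.4841103948694 204.4935412648371 [-0.02684633  0.          0.          0.          0.        ] [ 0.39790014 -0.01603492  0.78120233] [  5.54197366   2.39732659 -90.82129579]
degreaser_cap 0.95 [ 0.611 -0.123  0.202]
degreaser_cap 0.83 [ 0.459 -0.231  0.204]
degreaser_cap 0.77 [ 0.289 -0.24   0.201]
descaler_cap 0.66 [0.545 0.155 0.201]
0.3 [-8.99562541e+01  4.43295674e-03  1.60986215e+02] [ 0.63892619 -0.44481098 -0.02377438]
```

View pics/scene1.png

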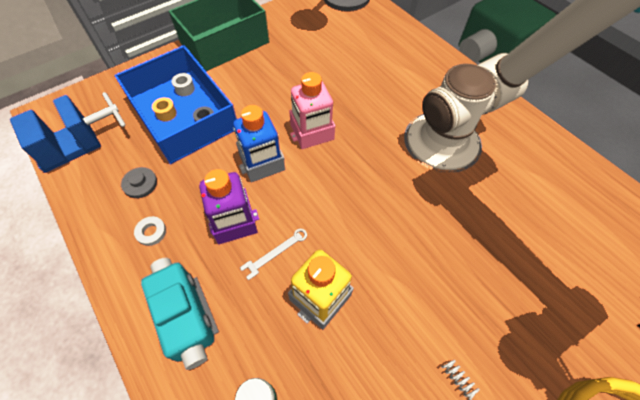

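View pics/top1.png

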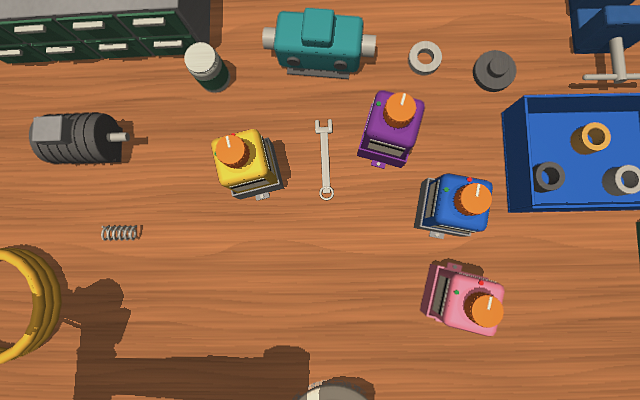

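Caps in the top view: blue (476,199), pink (487,310), purple (400,110), yellow (230,150). The blue-bodied bottle at (476,199), or (252,118) in the scene view, is the one meant. I'll confirm it in a crop and refine its axis position.

```bash
cat > h.py <<'E'
import numpy as np,cv2
from scipy.optimize import least_squares
from scipy.spatial.transform import Rotation as R
def proj(p,X):
    c=R.from_euler("xyz",p["orientation"],degrees=True).inv().apply(np.atleast_2d(X)-p["position"])*[1,-1,-1]
    K=np.array([[p["fx"],0,p["cx"]],[0,p["fy"],p["cy"]],[0,0,1.]])
    return cv2.projectPoints(c,np.zeros(3),np.zeros(3),K,np.array(p["D"]))[0].reshape(-1,2)
a=np.linspace(0,2*np.pi,60)
def cyl(x,y,zc): return np.vstack([np.c_[x+.025*np.cos(a),y+.025*np.sin(a),0*a+zc+h] for h in(-.018,.018)])
def cen(c):
    m=cv2.moments(cv2.convexHull(c.astype(np.float32))); return np.array([m["m10"],m["m01"]])/m["m00"]
def orange(p,x,y,zc):
    u=proj(p,[x,y,zc])[0]
    hsv=cv2.cvtColor(p["image"],cv2.COLOR_BGR2HSV)
    return u,hsv
E
python3 - <<'E'
from workcell import env
from h import *
g=np.array([.462,-.228]); ms=[];crops=[]
for n in("scene","top"):
    p=env.grab_frame(n); u=proj(p,[*g,.19])[0]
    best=min(env.trace(p,"degreaser_cap"),key=lambda r:np.linalg.norm(np.argwhere(r["mask"]).mean(0)[::-1]-u))
    m=best["mask"]; pts=np.argwhere(m)[:,::-1]
    ms.append((p,cen(pts))); print(n,u,ms[-1][1],m.sum(),best["score"])
    im=p["image"].copy(); x,y=u.astype(int); c=im[y-50:y+60,x-55:x+55]
    crops.append(cv2.resize(c,(396,396),interpolation=cv2.INTER_CUBIC))
f=lambda q,M:np.concatenate([cen(proj(p,cyl(q[0],q[1],.184)))-c for p,c in M])
for M in(ms,ms[:1],ms[1:]):
    s=least_squares(f,g,args=(M,)); print(s.x,s.fun)
cv2.imwrite("pics/crop.png",np.hstack(crops))
x,y=least_squares(f,g,args=(ms,)).x
for yaw in range(-180,180,20):
    r=[]
    for d in(0,35,74):
        j=env.inverse_kinematics([x,y,.171],[-90,0,yaw+d]); r.append(None if j is None else np.round(j).tolist())
    print(yaw,r)
E
```

```text
scene [253.32002546 117.98083614] [252.31545491 116.48351212] 445 0.65
top [466.66925211 197.94526829] [472.76428443 199.12609708] 959 0.89
[ 0.45999889 -0.2385472 ] [-0.30228798 -0.06598855 -0.12496163  0.18716858]
[ 0.4595261 -0.2379562] [-3.40123535e-07 -2.13745182e-08]
[ 0.46030194 -0.23876737] [-1.40279752e-06 -1.15840948e-07]
-180 [[-9.0, 14.0, -19.0, 0.0, -57.0, 99.0], [-9.0, 14.0, -19.0, 0.0, -57.0, 134.0], [-9.0, 14.0, -19.0, 0.0, -57.0, 173.0]]
-160 [[-9.0, 14.0, -19.0, 0.0, -57.0, 119.0], [-9.0, 14.0, -19.0, 0.0, -57.0, 154.0], [-9.0, 14.0, -19.0, 0.0, -57.0, -167.0]]
-140 [[-9.0, 14.0, -19.0, 0.0, -57.0, 139.0], [-9.0, 14.0, -19.0, 0.0, -57.0, 174.0], [-9.0, 14.0, -19.0, -0.0, -57.0, -147.0]]
-120 [[-9.0, 14.0, -19.0, 0.0, -57.0, 159.0], [-9.0, 14.0, -19.0, -0.0, -57.0, -166.0], [-9.0, 14.0, -19.0, -0.0, -57.0, -127.0]]
-100 [None, [-9.0, 14.0, -19.0, -0.0, -57.0, -146.0], [-9.0, 14.0, -19.0, -0.0, -57.0, -107.0]]
-80 [[-9.0, 14.0, -19.0, 0.0, -57.0, -161.0], [-9.0, 14.0, -19.0, -0.0, -57.0, -126.0], [-9.0, 14.0, -19.0, -0.0, -57.0, -87.0]]
-60 [[-9.0, 14.0, -19.0, -0.0, 
[... 757 characters left out ...]
, -21.0], [-9.0, 14.0, -19.0, 0.0, -57.0, 14.0], [-9.0, 14.0, -19.0, 0.0, -57.0, 53.0]]
80 [[-9.0, 14.0, -19.0, 0.0, -57.0, -1.0], [-9.0, 14.0, -19.0, 0.0, -57.0, 34.0], [-9.0, 14.0, -19.0, 0.0, -57.0, 73.0]]
100 [[-9.0, 14.0, -19.0, 0.0, -57.0, 19.0], [-9.0, 14.0, -19.0, 0.0, -57.0, 54.0], [-9.0, 14.0, -19.0, 0.0, -57.0, 93.0]]
120 [[-9.0, 14.0, -19.0, 0.0, -57.0, 39.0], [-9.0, 14.0, -19.0, 0.0, -57.0, 74.0], [-9.0, 14.0, -19.0, 0.0, -57.0, 113.0]]
140 [[-9.0, 14.0, -19.0, 0.0, -57.0, 59.0], [-9.0, 14.0, -19.0, 0.0, -57.0, 94.0], [-9.0, 14.0, -19.0, 0.0, -57.0, 133.0]]
160 [[-9.0, 14.0, -19.0, 0.0, -57.0, 79.0], [-9.0, 14.0, -19.0, 0.0, -57.0, 114.0], [-9.0, 14.0, -19.0, 0.0, -57.0, 153.0]]
```

View pics/crop.png

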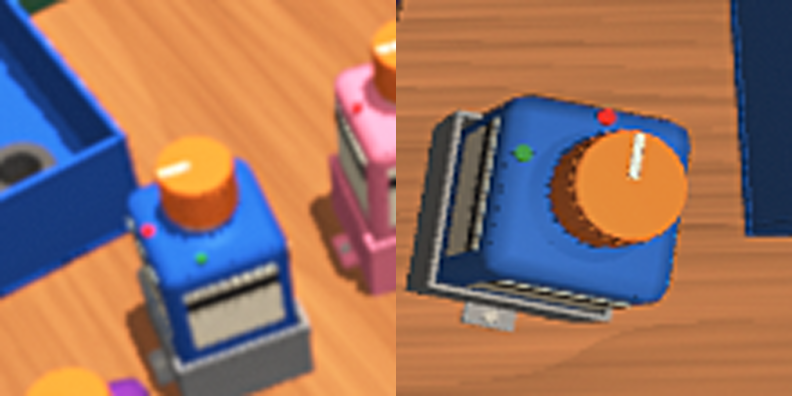

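The crop confirms it: the blue-bodied bottle, with pointer at the red dot. Both cameras agree to 1 mm on an axis at (0.460, -0.2385). Next: approach and grip.

```bash
python3 - <<'E'
from workcell import env
import numpy as np,cv2
X=[.460,-.2385]; O=[-90,0,20]
def st(t):
    s=env.read_state(); print(t,round(s["clock"],2),np.round(s["position"],4),np.round(s["tool_rot"],1),np.round(s["force"],1),np.round(s["wrist_torque"],2),round(s["opening"],3))
env.move_straight([.204,.591,.33],rate=.25)
env.goto([*X,.30],O); st("above")
print(env.move_straight([*X,.172],rate=.1,force_limit=8)); st("down")
env.gripper_to(0.0,45); st("grip")
p=env.grab_frame("scene"); cv2.imwrite("pics/grip.png",cv2.resize(p["image"][40:240,130:400],(810,600))[:, :800])
E
```

```text
above 4.12 [ 0.4604 -0.238   0.3   ] [-90.   -0.   20.1] [ 0.3  0.1 -0. ] [ 0.06 -0.2   0.01] 0.999
False
down 5.56 [ 0.4605 -0.2386  0.1727] [-90.   -0.1  20. ] [ 0.6  0.3 -0.5] [ 0.07 -0.08  0.  ] 1.002
grip 6.29 [ 0.4599 -0.2383  0.172 ] [-90.   0.  20.] [-0.4  2.2  0.8] [ 0.61 -0.   -0.01] 0.567
```

View pics/grip.png

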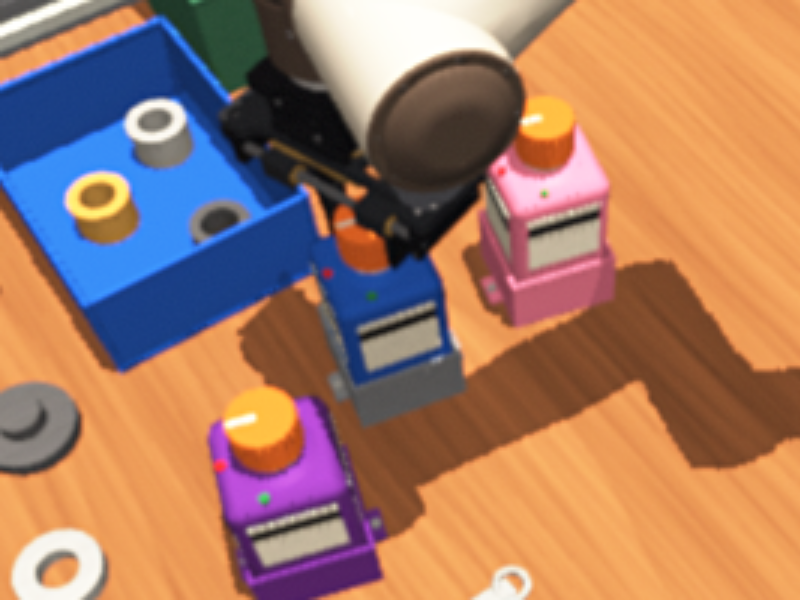

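The fingers hold the blue cap: opening 49 mm, side force about 2 N. The cap is between the jaws near pixel (360,235) and the other bottles are untouched. Next: press.

```bash
python3 - <<'E'
from workcell import env
import numpy as np
X=[.460,-.2385]
def st(t):
    s=env.read_state(); print(t,round(s["clock"],2),np.round(s["position"],4),np.round(s["tool_rot"],1),np.round(s["force"],1),np.round(s["wrist_torque"],2),round(s["opening"],3)); return s
print(env.move_straight([*X,.157],rate=.015,force_limit=19)); s=st("press")
env.dwell(.3); s=st("hold")
E
```

```text
True
press 7.05 [ 0.4599 -0.2383  0.1648] [-90.    0.   20.1] [-2.7  3.9 11. ] [ 1.17  0.78 -0.02] 0.568
hold 7.35 [ 0.4599 -0.2383  0.1652] [-90.1  -0.   20.1] [-2.3  3.6 10.6] [ 1.07  0.76 -0.03] 0.564
```

```bash
python3 - <<'E'
from workcell import env
import numpy as np
X=[.460,-.2385]
def st(t):
    s=env.read_state(); print(t,round(s["clock"],2),np.round(s["position"],4),np.round(s["tool_rot"],1),np.round(s["force"],1),np.round(s["wrist_torque"],2),round(s["opening"],3)); return s
z=.1645
while env.read_state()["force"][2]<17 and z>.1600:
    z-=.0007; env.move_straight([*X,z],rate=.01); env.dwell(.1); s=st(f"z{z:.4f}")
E
```

```text
z0.1638 7.73 [ 0.4599 -0.2383  0.1656] [-89.9   0.1  20.1] [-3.9  6.2 10.9] [ 1.73  0.98 -0.07] 0.571
z0.1631 8.08 [ 0.4599 -0.2383  0.1649] [-90.    0.1  20.1] [-3.6  5.9 10.4] [ 1.84  0.94 -0.  ] 0.567
z0.1624 8.43 [ 0.4599 -0.2383  0.1643] [-90.    0.1  20.1] [-3.5  6.5 11.7] [1.79 1.03 0.03] 0.563
z0.1617 8.78 [ 0.46   -0.2383  0.1638] [-90.    0.1  20.1] [-3.4  5.7 13. ] [ 1.87  1.08 -0.  ] 0.566
z0.1610 9.13 [ 0.46   -0.2383  0.1638] [-90.    0.   20.1] [-4.7  6.8 16. ] [ 2.14  1.44 -0.04] 0.567
z0.1603 9.48 [ 0.46   -0.2383  0.1637] [-90.    0.   20.1] [-6.6  8.3 17.9] [ 2.46  1.73 -0.04] 0.564
```

The cap is at its stop, 8.3 mm down with 18 N. Next: turn it.

```bash
python3 - <<'E'
from workcell import env
import numpy as np
X=[.460,-.2383]
def st(t):
    s=env.read_state(); print(t,round(s["clock"],2),np.round(s["position"],4),np.round(s["tool_rot"],1),np.round(s["force"],1),np.round(s["wrist_torque"],2),round(s["opening"],3)); return s
z=.1603
for d in range(9,73,9):
    env.move_straight([*X,z],[-90,0,20+d],rate=.05); s=st(d)
    if s["force"][2]<14.5: z-=.0005
    if s["force"][2]>24: z+=.0005
    if abs(s["wrist_torque"][2])>.8 or np.linalg.norm(s["force"])>45: print("stop");break
E
```

```text
9 9.79 [ 0.46   -0.2384  0.1637] [-90.1  -0.   29.1] [-4.2  6.6 17.8] [2.2  1.73 0.12] 0.564
18 10.1 [ 0.46   -0.2384  0.1637] [-90.1   0.   38.1] [-6.1  6.6 19.2] [2.17 1.75 0.16] 0.564
27 10.41 [ 0.4601 -0.2385  0.1637] [-90.1   0.   47.1] [-6.6  6.2 17.6] [2.13 1.75 0.08] 0.564
36 10.72 [ 0.4601 -0.2385  0.1637] [-90.1   0.   56.1] [-5.6  6.9 18.1] [2.04 1.7  0.11] 0.564
45 11.03 [ 0.4601 -0.2386  0.1637] [-90.1   0.1  65.1] [-5.9  5.5 17. ] [1.91 1.77 0.13] 0.566
54 11.33 [ 0.4602 -0.2386  0.1637] [-90.1   0.1  74.1] [-5.6  6.2 18.1] [1.9  1.71 0.12] 0.568
63 11.64 [ 0.4603 -0.2386  0.1637] [-90.1   0.1  83.1] [-5.   5.4 17.1] [1.84 1.69 0.09] 0.567
72 11.95 [ 0.4603 -0.2387  0.1638] [-90.1   0.1  92.1] [-6.6  6.3 17.3] [1.8  1.63 0.11] 0.564
```

The moment stayed near 0.1 N m, which matches the cap's friction, so it turned with the hand, to about 1.25 rad. Release and look.

```bash
python3 - <<'E'
from workcell import env
from h import *
env.gripper_to(1.0); env.dwell(.2)
s=env.read_state(); print(s["clock"],s["position"],s["force"],s["opening"])
env.move_straight([.460,-.2385,.29],rate=.12)
env.goto([.45,.0,.36],[-90,0,92])if 0 else env.set_joints([60]+list(env.read_state()["joint_positions"][1:]))
env.dwell(.3)
ms=[];crops=[];g=np.array([.46,-.2385])
for n in("scene","top"):
    p=env.grab_frame(n); u=proj(p,[*g,.19])[0]
    b=min(env.trace(p,"degreaser_cap"),key=lambda r:np.linalg.norm(np.argwhere(r["mask"]).mean(0)[::-1]-u))
    ms.append((p,cen(np.argwhere(b["mask"])[:,::-1]))); x,y=u.astype(int)
    crops.append(cv2.resize(p["image"][y-50:y+60,x-55:x+55],(396,396),interpolation=cv2.INTER_CUBIC))
    cv2.imwrite(f"pics/{n}_end.png",p["image"])
r=least_squares(lambda q:np.concatenate([cen(proj(p,cyl(*q)))-c for p,c in ms]),[*g,.184]);print("cap",r.x,r.fun)
cv2.imwrite("pics/crop_end.png",np.hstack(crops))
s=env.read_state(); print(s["clock"],s["position"],np.round(s["force"],1))
E
```

```text
13.0583 [ 0.45999915 -0.23827277  0.1603048 ] [0.9965973  0.72293026 0.06161465] 0.9995171614991459
cap [ 0.46005391 -0.23771386  0.19191579] [-0.12814667 -0.00414249 -0.05650117  0.06517998]
16.9083 [0.3845923  0.34651879 0.28909156] [-0.1 -0.5 -0.3]
```

View pics/crop_end.png

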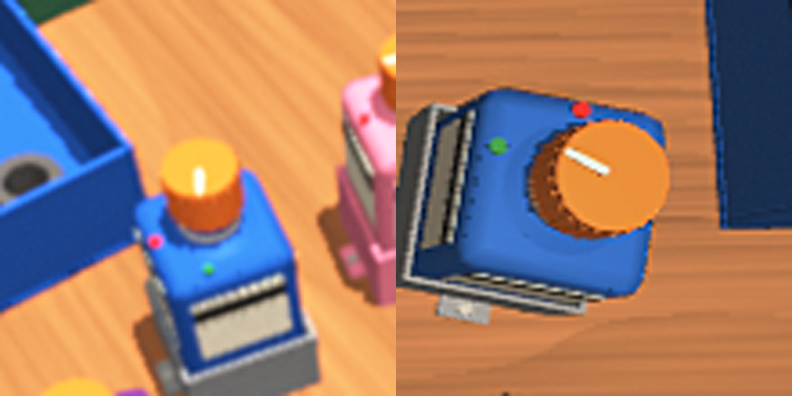

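View pics/top_end.png

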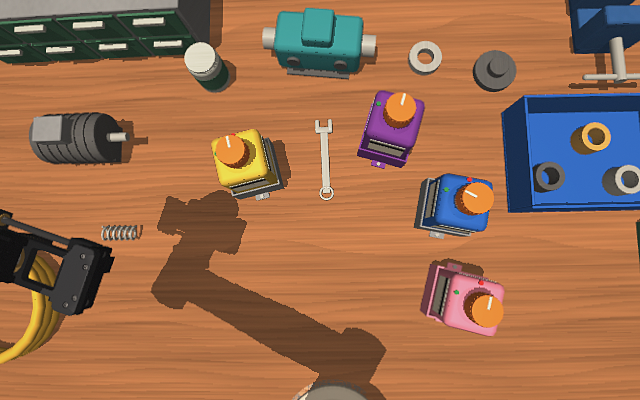

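The pointer now faces the green dot, the cap has risen to 0.192 m with the neck showing, and the yellow cap still points at its red dot. The arm is clear, so I'm handing in.

```bash
python3 -c "
from workcell import env
env.close_job()"
```

```text
the job is handed in; nothing more can be done
```

The blue degreaser cap is open and the job is handed in. I gripped the cap at 45 N and pressed it 8 mm to its stop with about 18 N. I then turned it 72° (1.26 rad) anticlockwise, released it and moved the arm clear, finishing at about 17 s.

- **Blue cap:** the two-camera fit puts its centre at z = 0.192 m, up from 0.184 m shut. The neck is visible and the pointer faces the green dot.
- **Yellow, pink and purple caps:** they look unchanged in the last top picture.
- **Robot:** the tool force reads about 0 N, so it is touching nothing.
- **Discrepancies:** the first press stopped early, at 11 N and 7 mm, and I mended it by pressing further in small steps. No final check failed or disagreed.

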